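# Unload the block heater into the rack, order kept

## Task

The incubation is over: take the four sample containers out of the block heater and stand them in the red rack, one to a place and in the same order. The one at the far left of the heater, as you face its display, goes in the place next to the rack's tab, and so on in turn to the far right one, which goes in the place farthest from the tab. Keep them upright and set them down rather than drop them, right down on the rack's floor, and leave the glass flask alone.

Things in the scene. Friction and masses are not known exactly. Their poses are not given: they have to be found in the camera images.
- tube_a_mid (a point): Self-standing centrifuge tube: frosted plastic cylinder 29 mm across up to 87 mm above its foot, then a wide white ribbed cap 33 mm across; 104 mm tall overall, about 50 g. Point: on its axis half-way up, 52 mm above its flat foot; z up its axis. Starts upright, 30 mm deep in a block's bore. Grip the cylinder about 64 mm above the foot to keep the fingertips clear of block and rack.
- tube_b_mid (a point): Universal sample container: frosted cylinder 28 mm across up to 78 mm above its foot, then a flat aluminium cap about 30 mm across; 92 mm tall overall (the shortest), about 45 g. Point: on its axis half-way up, 46 mm above its flat foot; z up its axis. Starts upright, 30 mm deep in a block's bore. Grip the cylinder about 64 mm above the foot to keep the fingertips clear of block and rack.
- tube_c_mid (a point): Amber glass vial: cylinder 27 mm across up to 78 mm above its foot, then a shoulder and a narrower black ribbed cap 22 mm across; 98 mm tall overall, about 60 g. Point: on its axis half-way up, 49 mm above its flat foot; z up its axis. Starts upright, 30 mm deep in a block's bore. Grip the cylinder about 64 mm above the foot to keep the fingertips clear of block and rack.
- tube_d_mid (a point): White dropper bottle: cylinder 31 mm across up to 76 mm above its foot, then a cone and a thin pointed cap 17 mm across; 102 mm tall overall, about 60 g. Point: on its axis half-way up, 51 mm above its flat foot; z up its axis. Starts upright, 30 mm deep in a block's bore. Grip the cylinder about 64 mm above the foot to keep the fingertips clear of block and rack.
- block_a: Fixed aluminium block in the white heater, the one tube_a stands in at the start; 70 x 50 x 44 mm (x, y, z), top 99 mm above the bench, one bore 33 mm wide, 30 mm deep. Origin: centre of its underside; x to the heater's rear, y to the left as one faces its display, z up. The four look alike, side by side along y at 52 mm pitch; which is where changes.
- block_b: Fixed aluminium block in the white heater, the one tube_b stands in at the start; 70 x 50 x 44 mm (x, y, z), top 99 mm above the bench, one bore 33 mm wide, 30 mm deep. Origin: centre of its underside; x to the heater's rear, y to the left as one faces its display, z up. The four look alike, side by side along y at 52 mm pitch; which is where changes.
- block_c: Fixed aluminium block in the white heater, the one tube_c stands in at the start; 70 x 50 x 44 mm (x, y, z), top 99 mm above the bench, one bore 33 mm wide, 30 mm deep. Origin: centre of its underside; x to the heater's rear, y to the left as one faces its display, z up. The four look alike, side by side along y at 52 mm pitch; which is where changes.
- block_d: Fixed aluminium block in the white heater, the one tube_d stands in at the start; 70 x 50 x 44 mm (x, y, z), top 99 mm above the bench, one bore 33 mm wide, 30 mm deep. Origin: centre of its underside; x to the heater's rear, y to the left as one faces its display, z up. The four look alike, side by side along y at 52 mm pitch; which is where changes.
- rack: Fixed red rack, 64 x 226 mm, 40 mm high: four open square cells in a row along its y, and a flat tab with a white patch sticking out 32 mm at its +y end. Origin: centre of its underside, z up. Cell centres at x = 0, y = +81 (at the tab), +27, -27, -81 mm; cells 44 x 44 mm inside, floor 4 mm above the underside, rim 40 mm. Turned variously: tab to the left, right or away from the robot.
- flask_mid (a point): Bystander: small conical glass flask, loose, 64 mm across at the foot, 116 mm tall with its stopper, standing on the bench behind the gap between heater and rack. This point is on its axis, 52 mm above its foot.

How it is judged:
At the end, for the whole second after the job is handed in: All four containers stand upright (within 7 degrees) and at rest on the rack's floor (within 6 mm), one to a cell, within 14 mm of its centre along x and y, ordered as their blocks stand in the heater: left-most block's at the tab, right-most block's farthest from it (x of tube_a_mid in the frame of rack between -0.014 and 0.014 m and z of tube_a_mid in the frame of rack between 0.05 and 0.062 m and angle between each of tube_a_mid, tube_b_mid, tube_c_mid, tube_d_mid's own z axis and vertical below 0.12 rad and linear speed of each of tube_a, tube_b, tube_c, tube_d below 0.02 m/s and (y of tube_a_mid in the frame of rack between 0.067 and 0.095 m or y of tube_a_mid in the frame of rack between 0.013 and 0.041 m or y of tube_a_mid in the frame of rack between -0.041 and -0.013 m or y of tube_a_mid in the frame of rack between -0.095 and -0.067 m) and x of tube_b_mid in the frame of rack between -0.014 and 0.014 m and z of tube_b_mid in the frame of rack between 0.044 and 0.056 m and (y of tube_b_mid in the frame of rack between 0.067 and 0.095 m or y of tube_b_mid in the frame of rack between 0.013 and 0.041 m or y of tube_b_mid in the frame of rack between -0.041 and -0.013 m or y of tube_b_mid in the frame of rack between -0.095 and -0.067 m) and x of tube_c_mid in the frame of rack between -0.014 and 0.014 m and z of tube_c_mid in the frame of rack between 0.047 and 0.059 m and (y of tube_c_mid in the frame of rack between 0.067 and 0.095 m or y of tube_c_mid in the frame of rack between 0.013 and 0.041 m or y of tube_c_mid in the frame of rack between -0.041 and -0.013 m or y of tube_c_mid in the frame of rack between -0.095 and -0.067 m) and x of tube_d_mid in the frame of rack between -0.014 and 0.014 m and z of tube_d_mid in the frame of rack between 0.049 and 0.061 m and (y of tube_d_mid in the frame of rack between 0.067 and 0.095 m or y of tube_d_mid in the frame of rack between 0.013 and 0.041 m or y of tube_d_mid in the frame of rack between -0.041 and -0.013 m or y of tube_d_mid in the frame of rack between -0.095 and -0.067 m) and ((y of block_a in the frame of block_b above 0 m and ((y of tube_a_mid in the frame of rack above 0.054 m and y of tube_b_mid in the frame of rack below 0.054 m) or (y of tube_a_mid in the frame of rack above 0 m and y of tube_b_mid in the frame of rack below 0 m) or (y of tube_a_mid in the frame of rack above -0.054 m and y of tube_b_mid in the frame of rack below -0.054 m))) or (y of block_b in the frame of block_a above 0 m and ((y of tube_b_mid in the frame of rack above 0.054 m and y of tube_a_mid in the frame of rack below 0.054 m) or (y of tube_b_mid in the frame of rack above 0 m and y of tube_a_mid in the frame of rack below 0 m) or (y of tube_b_mid in the frame of rack above -0.054 m and y of tube_a_mid in the frame of rack below -0.054 m)))) and ((y of block_a in the frame of block_c above 0 m and ((y of tube_a_mid in the frame of rack above 0.054 m and y of tube_c_mid in the frame of rack below 0.054 m) or (y of tube_a_mid in the frame of rack above 0 m and y of tube_c_mid in the frame of rack below 0 m) or (y of tube_a_mid in the frame of rack above -0.054 m and y of tube_c_mid in the frame of rack below -0.054 m))) or (y of block_c in the frame of block_a above 0 m and ((y of tube_c_mid in the frame of rack above 0.054 m and y of tube_a_mid in the frame of rack below 0.054 m) or (y of tube_c_mid in the frame of rack above 0 m and y of tube_a_mid in the frame of rack below 0 m) or (y of tube_c_mid in the frame of rack above -0.054 m and y of tube_a_mid in the frame of rack below -0.054 m)))) and ((y of block_a in the frame of block_d above 0 m and ((y of tube_a_mid in the frame of rack above 0.054 m and y of tube_d_mid in the frame of rack below 0.054 m) or (y of tube_a_mid in the frame of rack above 0 m and y of tube_d_mid in the frame of rack below 0 m) or (y of tube_a_mid in the frame of rack above -0.054 m and y of tube_d_mid in the frame of rack below -0.054 m))) or (y of block_d in the frame of block_a above 0 m and ((y of tube_d_mid in the frame of rack above 0.054 m and y of tube_a_mid in the frame of rack below 0.054 m) or (y of tube_d_mid in the frame of rack above 0 m and y of tube_a_mid in the frame of rack below 0 m) or (y of tube_d_mid in the frame of rack above -0.054 m and y of tube_a_mid in the frame of rack below -0.054 m)))) and ((y of block_b in the frame of block_c above 0 m and ((y of tube_b_mid in the frame of rack above 0.054 m and y of tube_c_mid in the frame of rack below 0.054 m) or (y of tube_b_mid in the frame of rack above 0 m and y of tube_c_mid in the frame of rack below 0 m) or (y of tube_b_mid in the frame of rack above -0.054 m and y of tube_c_mid in the frame of rack below -0.054 m))) or (y of block_c in the frame of block_b above 0 m and ((y of tube_c_mid in the frame of rack above 0.054 m and y of tube_b_mid in the frame of rack below 0.054 m) or (y of tube_c_mid in the frame of rack above 0 m and y of tube_b_mid in the frame of rack below 0 m) or (y of tube_c_mid in the frame of rack above -0.054 m and y of tube_b_mid in the frame of rack below -0.054 m)))) and ((y of block_b in the frame of block_d above 0 m and ((y of tube_b_mid in the frame of rack above 0.054 m and y of tube_d_mid in the frame of rack below 0.054 m) or (y of tube_b_mid in the frame of rack above 0 m and y of tube_d_mid in the frame of rack below 0 m) or (y of tube_b_mid in the frame of rack above -0.054 m and y of tube_d_mid in the frame of rack below -0.054 m))) or (y of block_d in the frame of block_b above 0 m and ((y of tube_d_mid in the frame of rack above 0.054 m and y of tube_b_mid in the frame of rack below 0.054 m) or (y of tube_d_mid in the frame of rack above 0 m and y of tube_b_mid in the frame of rack below 0 m) or (y of tube_d_mid in the frame of rack above -0.054 m and y of tube_b_mid in the frame of rack below -0.054 m)))) and ((y of block_c in the frame of block_d above 0 m and ((y of tube_c_mid in the frame of rack above 0.054 m and y of tube_d_mid in the frame of rack below 0.054 m) or (y of tube_c_mid in the frame of rack above 0 m and y of tube_d_mid in the frame of rack below 0 m) or (y of tube_c_mid in the frame of rack above -0.054 m and y of tube_d_mid in the frame of rack below -0.054 m))) or (y of block_d in the frame of block_c above 0 m and ((y of tube_d_mid in the frame of rack above 0.054 m and y of tube_c_mid in the frame of rack below 0.054 m) or (y of tube_d_mid in the frame of rack above 0 m and y of tube_c_mid in the frame of rack below 0 m) or (y of tube_d_mid in the frame of rack above -0.054 m and y of tube_c_mid in the frame of rack below -0.054 m))))); the robot touches nothing.
It fails at once if a container is tipped more than about 35 degrees (angle between any of tube_a_mid, tube_b_mid, tube_c_mid, tube_d_mid's own z axis and vertical above 0.6 rad).
It fails at once if a container is dropped: it falls, out of the fingers, faster than 0.7 m/s (about 25 mm of fall) ((linear speed of tube_a above 0.7 m/s and contact force between the fingers and tube_a below 0.05 N) or (linear speed of tube_b above 0.7 m/s and contact force between the fingers and tube_b below 0.05 N) or (linear speed of tube_c above 0.7 m/s and contact force between the fingers and tube_c below 0.05 N) or (linear speed of tube_d above 0.7 m/s and contact force between the fingers and tube_d below 0.05 N)).
It fails at once if the flask is pushed more than 30 mm or tipped (distance of flask_mid from where it was at the start of the episode above 0.03 m or angle between flask_mid's own z axis and vertical above 0.4 rad).
It also fails if it takes over 106 s, if anything falls off the work surface, if the arm or the gripper's body presses on something with over 40 N, if the wrist force passes 120 N, or if a joint passes its speed limit or range.

## Robot

A 6-joint arm with a two-finger parallel gripper is mounted at the origin on the work surface. World frame = base frame: x ahead of the robot, y to its left, z up, the work surface at z = 0. Lengths are in m, angles in rad, forces in N, time in s.
With the tool pointing down it reaches from about 0.325 to 0.875 m from the base axis. Payload 4.4 kg.
Tool frame: the origin (TCP) lies midway between the tips of the shut fingers; the grasp point (between the pads) lies 19 mm behind it; x points along the fingers, y is the direction in which the jaws open and shut, and the axes are right-handed (so a half turn about x gives the same grasp; the last joint's range is limited). The gripper opens to 85 mm and grips with 20 to 120 N. Pads are 22 mm wide; open, the fingers measure 114 mm over their backs; the gripper's body (76 mm by 85 mm) begins 54 mm behind the grasp point. The pads swing forward as they close: fully open they stand 13 mm farther back than shut.
Start: joints at [1.006, 0.207, 1.542, -0, 1.393, -0.15], TCP at [0.232, 0.526, 0.231] pointing down, gripper open.
Joint ranges: [-2.73, 2.73], [-0.86, 2.22], [0.23, 2.46], [-1.11, 4.25], [0.08, 2.63], [-2.82, 2.82]. Speed limits (rad/s): [2.79, 2.79, 3.14, 3.14, 3.14, 3.14].

## Interface

Orientations are given as a unit quaternion [w, x, y, z].
In Python, from station import get_obs, camera, camera_params, close_job gives the robot as it stands.
- The arm moves only by the tool arm_command, never from a script. Its argument "plan" is a list that holds one entry, the list of rows, each a list of 7 numbers: the shift along the world's x, y, z in cm, then the turn, a rotation vector about the world's x, y, z in rad, then the closure, from 0 (fully open) to 1 (shut). A call has 1 to 12 rows; each row shifts and turns the commanded pose from where the row before left it; what a row does not reach is not made up. A row lasts 1/12 s, in which the tool goes at most 41.7 mm and 7.16 degrees, less where a joint would pass 70% of its speed; a pose out of reach is approached as far as the arm can. A call with a gripper value outside its range is refused whole. The fingers move at their own pace and stop on an object; "newtons" is the grip in N (left out, the last holds). Time passes only in rows, so rows that do not move let the fingers close. It gives the time, the measured TCP pose, the force and the opening at its end, in the units of the state.
- get_obs(): the state, without advancing time (a new reading comes with each control period).
- camera(name): name is "side" or "top"; returns the picture (384x512x3 uint8, red, green, blue); there is no depth.
- camera_params(name): a dict with "K" (3x3 intrinsics, pixels), "world_from_camera" (4x4, takes a point from camera to world coordinates). Camera axes: x right, y down, z forward; pixel columns grow to the right and rows downward; lengths in m; the calibration is good to about 2 mm. A picture is of the moment at which its call begins. camera_params takes no time and is no camera call.
- close_job(): hands the job in, once; it reports no verdict.
The state is a dict: "t": time; "q": joint angles; "joint_vel": joint speeds; "joint_torque": joint torques, N m; "position": TCP position; "orientation": TCP orientation; "ft_force": force on the tool from outside, world axes, zero at the start; "wrist_torque": the same for the moment, N m; "opening": finger opening in m.
Only numpy, scipy, OpenCV 4.12 (cv2) and the standard library are available. Lean on these libraries where they do the work, as an engineer would, in place of code of your own. Each camera call takes 0.05 s, during which the arm holds its last target. There are 200 camera calls.

## Working session

There is one attempt and no reset: what is moved stays moved. The work goes in short steps, Python scripts to look and compute and a tool call to move; the robot and the scene stay as the last step left them, time stands still between calls to the robot, and variables do not carry over. Pictures are saved under pics/ and viewed, about 12 in all and at most 16, crops included, and the job is handed in when it is done.

Besides the shell and the picture viewer there is one more tool, called after "Call:" as a command line: name --argument value ..., lists and objects as JSON in quotes. arm_command: Moves the arm, as the interface text tells. Its arguments: {"type":"object","properties":{"plan":{"type":"array"},"newtons":{"type":"number"}},"required":["plan"]}

```bash
mkdir -p pics
python3 - <<'E'
from station import *
import cv2,numpy as np
for n in("top","side"):
    cv2.imwrite(f"pics/{n}0.png",cv2.cvtColor(camera(n),cv2.COLOR_RGB2BGR))
    p=camera_params(n);print(n,np.round(p["K"],1).tolist(),np.round(p["world_from_camera"],3).tolist())
print(get_obs())
E
```

```text
top [[364.7, 0.0, 253.0], [0.0, 364.7, 190.8], [0.0, 0.0, 1.0]] [[0.012, -0.995, 0.103, 0.565], [-1.0, -0.015, -0.022, 0.04], [0.023, -0.102, -0.994, 0.831], [0.0, 0.0, 0.0, 1.0]]
side [[401.3, 0.0, 257.5], [0.0, 401.3, 193.8], [0.0, 0.0, 1.0]] [[-0.965, -0.188, 0.18, 0.486], [-0.26, 0.743, -0.617, 0.52], [-0.018, -0.643, -0.766, 0.726], [0.0, 0.0, 0.0, 1.0]]
{'t': 0.1, 'q': array([ 1.00548622e+00,  2.07372007e-01,  1.54283327e+00, -5.78696828e-06,
        1.39348549e+00, -1.50500851e-01]), 'joint_vel': array([-0.00057652, -0.00036375, -0.00454869, -0.00062094, -0.00167514,
        0.00104321]), 'joint_torque': array([-1.13555176e-03, -3.84088504e+01, -2.92549700e+01, -3.42040121e-04,
        4.78325135e-03, -3.29721240e-05]), 'position': array([0.23137309, 0.52564228, 0.23021022]), 'orientation': array([ 0.69169425,  0.1449121 ,  0.6922102 , -0.14630309]), 'ft_force': array([-0.72325079, -0.54445273,  0.01266084]), 'wrist_torque': array([-0.01304878,  0.01287809,  0.04453656]), 'opening': 0.08527971107034929}
```

View pics/top0.png

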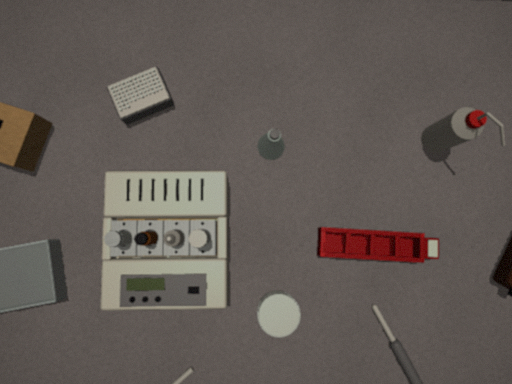

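View pics/side0.png

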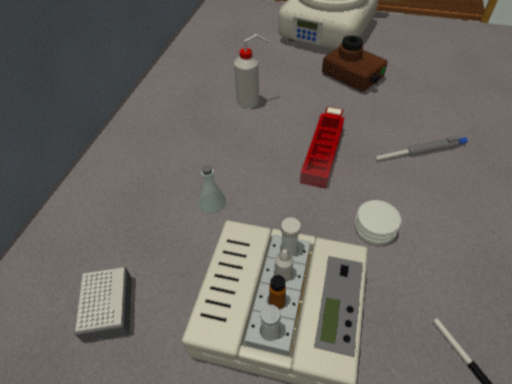

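The top view shows, from the left: the aluminium cap (b) at (115,238), amber (c) at (147,238), the dropper (d) at (173,238) and the white cap (a) at (200,238). The display faces the robot. The rack's tab is at the right (433,248). The order from the tab is therefore b, c, d, a.

Run:
```python
import cv2,numpy as np
t=cv2.imread("pics/top0.png");s=cv2.imread("pics/side0.png")
a=cv2.resize(t[205:270,95:225],None,fx=6,fy=6,interpolation=cv2.INTER_CUBIC)
b=cv2.resize(t[220:270,310:445],None,fx=5.75,fy=4,interpolation=cv2.INTER_CUBIC)
c=cv2.resize(s[210:350,235:325],None,fx=4.2,fy=4.2,interpolation=cv2.INTER_CUBIC)
d=cv2.resize(s[100:190,290:350],None,fx=6,fy=6,interpolation=cv2.INTER_CUBIC)
cv2.imwrite("pics/c1.png",np.vstack([a[:,:776],b[:200,:776]]))
o=np.zeros((590,740,3),np.uint8);o[:c.shape[0],:c.shape[1]]=c;o[:d.shape[0],380:380+d.shape[1]]=d
cv2.imwrite("pics/c2.png",o)
```

```text
(no output)
```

View pics/c1.png

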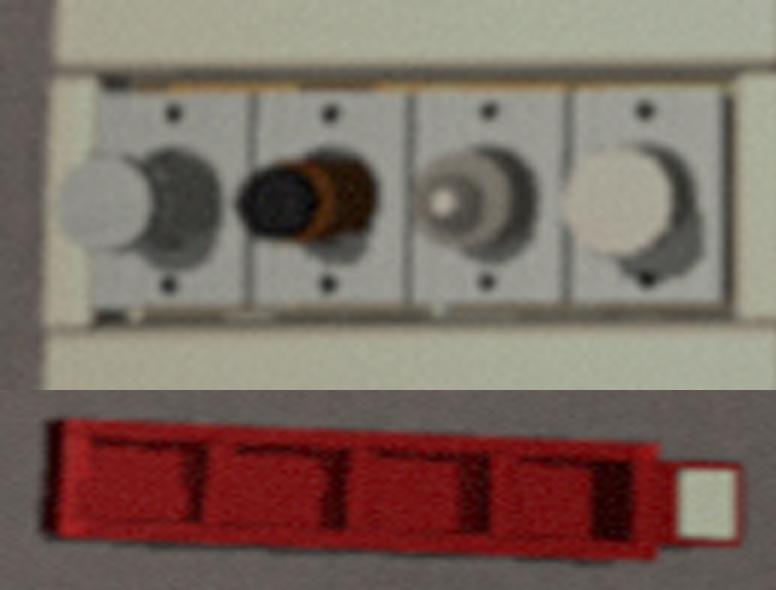

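View pics/c2.png

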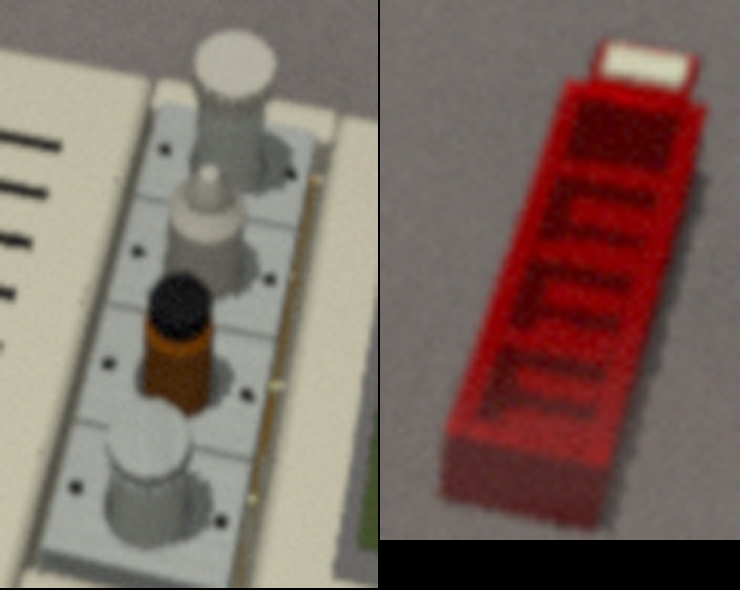

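```bash
cat > geo.py <<'E'
import numpy as np
from station import camera_params
P={n:camera_params(n) for n in("top","side")}
def ray(n,px):
    p=P[n];W=np.array(p["world_from_camera"]);d=W[:3,:3]@np.linalg.solve(np.array(p["K"]),[*px,1.]);return W[:3,3],d/np.linalg.norm(d)
def plane(n,px,z):
    o,d=ray(n,px);return o+d*(z-o[2])/d[2]
def tri(a,b):
    (o1,d1),(o2,d2)=ray("top",a),ray("side",b)
    s,t=np.linalg.lstsq(np.c_[d1,-d2],o2-o1,rcond=None)[0]
    p,q=o1+s*d1,o2+t*d2
    return (p+q)/2,np.linalg.norm(p-q)
def un(c,s,o): return [(c[i]+.5)/s[i]-.5+o[i] for i in(0,1)]
E
python3 - <<'E'
from geo import *
T=lambda c:un(c,(6,6),(95,205)); S=lambda c:un(c,(4.2,4.2),(235,210))
R=lambda c:un((c[0],c[1]-390),(5.75,4),(310,220)); Q=lambda c:un((c[0]-380,c[1]),(6,6),(290,100))
def show(k,r): print(k,np.round(r[0]*1000,1),round(r[1]*1000,1))
for k,a,b in[("b",(106,204),(149,438)),("c",(277,201),(180,302)),("d",(443,203),(209,172)),("a",(618,201),(236,63))]: show("cap "+k,tri(T(a),S(b)))
H=[("b",(173,113),(76,487),(168,284),(221,522)),("c",(330,113),(108,364),(327,284),(247,395)),("d",(489,110),(138,252),(486,282),(269,279)),("a",(645,110),(165,149),(648,282),(291,174))]
for k,a,b,c,d in H:
    show("hole rear "+k,tri(T(a),S(b)));show("hole front "+k,tri(T(c),S(d)))
    print("  centre@.099 top",np.round(500*(plane("top",T(a),.099)+plane("top",T(c),.099)),1),"side",np.round(500*(plane("side",S(b),.099)+plane("side",S(d),.099)),1))
rk=[("Lback",(67,420),(447,428)),("Lfront",(57,537),(610,465)),("Rback",(658,445),(565,82)),("Rfront",(657,557),(708,105)),("patch",(707,503),(647,66))]
for k,a,b in rk:
    show("rack "+k,tri(R(a),Q(b)));print("   @.04",np.round(1000*plane("top",R(a),.04),1),np.round(1000*plane("side",Q(b),.04),1))
E
```

```text
cap b [542.5 280.1 156.4] 1.1
cap c [543.9 227.7 159.9] 1.5
cap d [544.5 175.9 169.3] 0.9
cap a [545.3 123.7 170.3] 1.6
hole rear b [570.7 281.   96.5] 1.2
hole front b [514.4 280.   96.1] 1.6
  centre@.099 top [543.3 279.7  99. ] side [541.6 281.4  99. ]
hole rear c [571.5 229.2  97. ] 0.8
hole front c [515.2 227.9  96.5] 1.3
  centre@.099 top [543.9 228.   99. ] side [542.6 229.5  99. ]
hole rear d [572.8 176.7  96.3] 1.7
hole front d [516.6 175.7  97. ] 1.0
  centre@.099 top [545.4 175.9  99. ] side [543.8 177.4  99. ]
hole rear a [573.5 124.9  97.4] 1.5
hole front a [517.2 122.6  95.7] 0.7
  centre@.099 top [546.  123.5  99. ] side [544.6 125.2  99. ]
rack Lback [ 568.6 -126.3   39.3] 1.3
   @.04 [ 569.2 -126.1   40. ] [ 567.8 -125.8   40. ]
rack Lfront [ 505.  -122.3   39.2] 3.1
   @.04 [ 506.6 -121.9   40. ] [ 503.5 -121.9   40. ]
rack Rback [ 558.4 -353.7   34.1] 0.2
   @.04 [ 558.5 -350.8   40. ] [ 557.7 -346.3   40. ]
rack Rfront [ 496.1 -351.    35.2] 3.8
   @.04 [ 498.4 -348.2   40. ] [ 494.2 -345.5   40. ]
rack patch [ 525.7 -370.6   36.2] 3.2
   @.04 [ 527.5 -368.4   40. ] [ 524.  -366.2   40. ]
```

Two-view triangulation gives the tube axes in mm: b (543,280), c (544,228), d (545,176), a (546,124). Heater yaw is about +1.1°. The rack centre is about (532,-236), with its tab direction along (-0.043,-1). That puts the cells, starting at the tab, at (529,-317), (531,-263), (533,-209) and (536,-155). I'll grip with the jaws along x, beginning with b.

Call:
arm_command --plan '[[[2.6, -2.05, 0.2, 0, 0, -0.095, 0], [2.6, -2.05, 0.2, 0, 0, -0.095, 0], [2.6, -2.05, 0.2, 0, 0, -0.095, 0], [2.6, -2.05, 0.2, 0, 0, -0.095, 0], [2.6, -2.05, 0.2, 0, 0, -0.095, 0], [2.6, -2.05, 0.2, 0, 0, -0.095, 0], [2.6, -2.05, 0.2, 0, 0, -0.095, 0], [2.6, -2.05, 0.2, 0, 0, -0.095, 0], [2.6, -2.05, 0.2, 0, 0, -0.095, 0], [2.6, -2.05, 0.2, 0, 0, -0.095, 0], [2.6, -2.05, 0.0, 0, 0, -0.095, 0], [2.6, -2.05, 0, 0, 0, -0.095, 0]]]' --newtons 30

```text
t: 1.1
position: [0.5446, 0.2789, 0.2509]
orientation: [0.503, 0.497, 0.503, -0.497]
ft_force: [-0.0, 0.3, -0.6]
opening: 0.0857
```

Call:
arm_command --plan '[[[-0.15, 0.1, -2, 0, 0, 0, 0], [0, 0, -2, 0, 0, 0, 0], [0, 0, -2, 0, 0, 0, 0], [0, 0, -1.5, 0, 0, 0, 0], [0, 0, 0, 0, 0, 0, 0]]]'

```text
t: 1.52
position: [0.5391, 0.2799, 0.1711]
orientation: [0.502, 0.493, 0.505, -0.499]
ft_force: [-0.5, -0.6, 0.2]
opening: 0.0858
```

```bash
cat > look.py <<'E'
import sys,cv2,numpy as np
from station import camera,get_obs
# look.py name  tx0 tx1 ty0 ty1  sx0 sx1 sy0 sy1
k=sys.argv[1];v=list(map(int,sys.argv[2:]))
o=[]
for n,(a,b,c,d) in(("top",v[:4]),("side",v[4:])):
    im=cv2.cvtColor(camera(n),cv2.COLOR_RGB2BGR);cv2.imwrite(f"pics/{k}_{n}.png",im)
    s=min(398/(b-a),590/(d-c));im=cv2.resize(im[c:d,a:b],None,fx=s,fy=s,interpolation=cv2.INTER_CUBIC)
    o.append(cv2.copyMakeBorder(im,0,590-im.shape[0],0,398-im.shape[1],cv2.BORDER_CONSTANT))
cv2.imwrite(f"pics/{k}.png",np.hstack(o));print(get_obs()["position"],get_obs()["t"])
E
python3 look.py l1 60 230 160 320 190 370 140 360
```

```text
[0.54157825 0.28098839 0.17538084] 1.6167
```

View pics/l1.png

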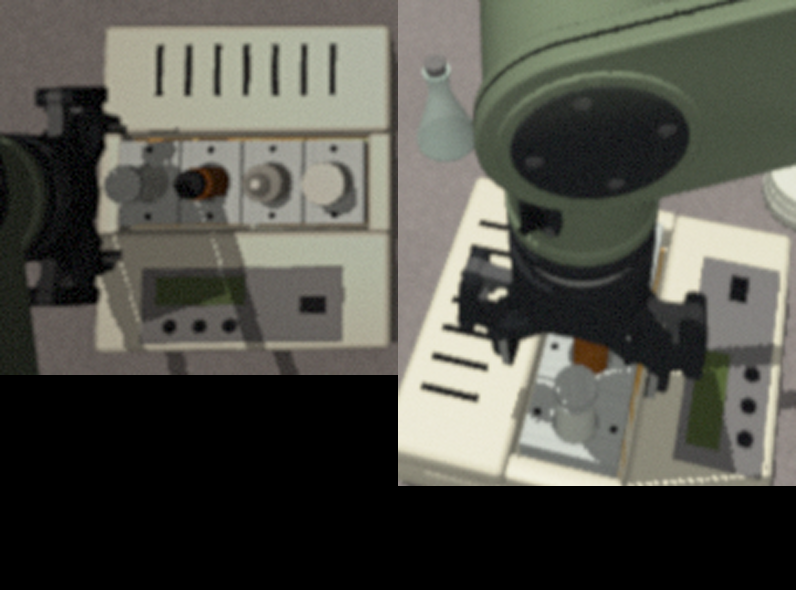

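The open jaws straddle b's cap, one finger on each side in x, clear of the neighbours and the housing. Descending and closing.

Call:
arm_command --plan '[[[0, 0, -1.5, 0, 0, 0, 0], [0, 0, -1.5, 0, 0, 0, 0], [0, 0, -1.5, 0, 0, 0, 0], [0, 0, -1.1, 0, 0, 0, 0], [0, 0, -0.5, 0, 0, 0, 0.2], [0, 0, 0, 0, 0, 0, 0.5], [0, 0, 0, 0, 0, 0, 0.8], [0, 0, 0, 0, 0, 0, 1], [0, 0, 0, 0, 0, 0, 1], [0, 0, 0, 0, 0, 0, 1], [0, 0, 0, 0, 0, 0, 1], [0, 0, 0, 0, 0, 0, 1]]]'

```text
t: 2.62
position: [0.5432, 0.2816, 0.1167]
orientation: [0.504, 0.497, 0.504, -0.495]
ft_force: [-0.5, -0.9, 4.9]
opening: 0.0281
```

Call:
arm_command --plan '[[[0, 0, 0.5, 0, 0, 0, 1], [0, 0, 1, 0, 0, 0, 1], [0, 0, 1.5, 0, 0, 0, 1], [0, 0, 2, 0, 0, 0, 1], [0, 0, 2, 0, 0, 0, 1], [0, 0, 2, 0, 0, 0, 1], [0, 0, 2, 0, 0, 0, 1], [0, 0, 1.5, 0, 0, 0, 1], [0, 0, 1, 0, 0, 0, 1], [0, 0, 0.5, 0, 0, 0, 1], [0, 0, 0, 0, 0, 0, 1]]]'

```text
t: 3.53
position: [0.5427, 0.2814, 0.2566]
orientation: [0.504, 0.497, 0.504, -0.495]
ft_force: [0.2, 0.2, -0.4]
opening: 0.0285
```

Call:
arm_command --plan '[[[0, -1, 0, 0, 0, 0, 1], [0, -2, 0, 0, 0, -0.005, 1], [0, -3, 0, 0, 0, -0.005, 1], [-0.1, -3, 0, 0, 0, -0.005, 1], [-0.1, -3, 0, 0, 0, -0.005, 1], [-0.1, -3, 0, 0, 0, -0.005, 1], [-0.1, -3, 0, 0, 0, -0.005, 1], [-0.1, -3, 0, 0, 0, -0.005, 1], [-0.1, -3, 0, 0, 0, -0.005, 1], [-0.1, -3, 0, 0, 0, -0.005, 1], [-0.1, -3, 0, 0, 0, -0.005, 1], [-0.1, -3, 0, 0, 0, 0, 1]]]'

```text
t: 4.53
position: [0.5316, -0.0505, 0.2534]
orientation: [-0.49, -0.508, -0.492, 0.509]
ft_force: [0.0, -0.4, 0.3]
opening: 0.0283
```

Call:
arm_command --plan '[[[-0.1, -3, 0, 0, 0, 0, 1], [-0.1, -3, 0, 0, 0, 0, 1], [-0.1, -3, 0, 0, 0, 0, 1], [-0.1, -3, 0, 0, 0, 0, 1], [-0.1, -3, 0, 0, 0, 0, 1], [0, -3, 0, 0, 0, 0, 1], [0, -3, 0, 0, 0, 0, 1], [0, -3, 0, 0, 0, 0, 1], [0, -2, 0, 0, 0, 0, 1], [0, -0.8, 0, 0, 0, 0, 1], [0, 0, 0, 0, 0, 0, 1], [0, 0, 0, 0, 0, 0, 1]]]'

```text
t: 5.53
position: [0.5274, -0.316, 0.2539]
orientation: [0.49, 0.509, 0.492, -0.508]
ft_force: [-1.1, 0.4, -1.1]
opening: 0.0281
```

Call:
arm_command --plan '[[[0.1, -0.1, -1, 0, 0, 0, 1], [0, 0, -2, 0, 0, 0, 1], [0, 0, -2, 0, 0, 0, 1], [0, 0, -2, 0, 0, 0, 1], [0, 0, -2, 0, 0, 0, 1], [0, 0, -2, 0, 0, 0, 1], [0, 0, -2, 0, 0, 0, 1], [0, 0, -1.5, 0, 0, 0, 1], [0, 0, -0.5, 0, 0, 0, 1], [0, 0, 0, 0, 0, 0, 1], [0, 0, 0, 0, 0, 0, 1]]]'

```text
t: 6.45
position: [0.5296, -0.3169, 0.1054]
orientation: [0.492, 0.508, 0.492, -0.508]
ft_force: [0.7, 0.1, -0.4]
opening: 0.0283
```

```bash
python3 look.py l2 300 460 180 320 240 400 40 240
```

```text
[ 0.53028732 -0.31800732  0.10684155] 6.55
```

View pics/l2.png

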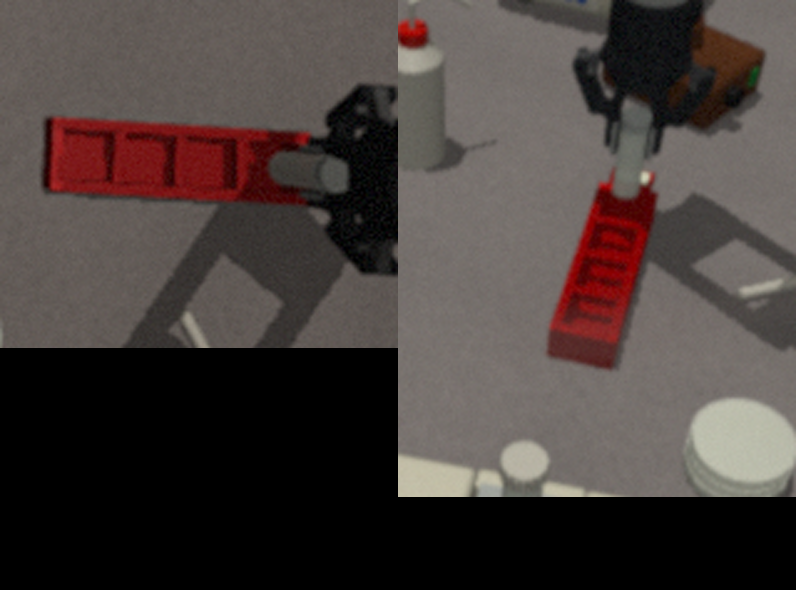

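Tube b hangs upright over the cell by the tab: foot at about (412,246) in the top image, which is y≈-0.315. The other cells are clear. Lowering slowly to the floor.

Call:
arm_command --plan '[[[0, 0, -1, 0, 0, 0, 1], [0, 0, -1.2, 0, 0, 0, 1], [0, 0, -1, 0, 0, 0, 1], [0, 0, -0.7, 0, 0, 0, 1], [0, 0, -0.4, 0, 0, 0, 1], [0, 0, -0.3, 0, 0, 0, 1], [0, 0, -0.2, 0, 0, 0, 1], [0, 0, -0.2, 0, 0, 0, 1], [0, 0, 0, 0, 0, 0, 1], [0, 0, 0, 0, 0, 0, 1]]]'

```text
t: 7.38
position: [0.5294, -0.3179, 0.0555]
orientation: [0.492, 0.508, 0.491, -0.508]
ft_force: [0.0, 0.7, -0.9]
opening: 0.0284
```

Call:
arm_command --plan '[[[0, 0, -0.2, 0, 0, 0, 1], [0, 0, -0.1, 0, 0, 0, 1], [0, 0, -0.1, 0, 0, 0, 1], [0, 0, 0, 0, 0, 0, 1], [0, 0, 0, 0, 0, 0, 1]]]'

```text
t: 7.8
position: [0.5296, -0.318, 0.0518]
orientation: [0.492, 0.508, 0.491, -0.508]
ft_force: [-0.3, -0.8, 1.7]
opening: 0.0284
```

Call:
arm_command --plan '[[[0, 0, -0.1, 0, 0, 0, 1], [0, 0, -0.1, 0, 0, 0, 1], [0, 0, 0, 0, 0, 0, 1], [0, 0, 0, 0, 0, 0, 1]]]'

```text
t: 8.13
position: [0.5301, -0.3187, 0.0517]
orientation: [-0.492, -0.508, -0.491, 0.508]
ft_force: [-2.0, 1.3, 9.6]
opening: 0.0282
```

Contact is clear: 9.6 N, and the TCP has stopped at 0.0517. Releasing and rising.

Call:
arm_command --plan '[[[0, 0, 0.1, 0, 0, 0, 1], [0, 0, 0, 0, 0, 0, 0.6], [0, 0, 0, 0, 0, 0, 0.3], [0, 0, 0, 0, 0, 0, 0], [0, 0, 0, 0, 0, 0, 0], [0, 0, 0, 0, 0, 0, 0], [0, 0, 1.5, 0, 0, 0, 0], [0, 0, 2.5, 0, 0, 0, 0], [0, 0, 3, 0, 0, 0, 0], [0, 0, 3, 0, 0, 0, 0], [0, 0, 3, 0, 0, 0, 0], [0, 0, 2, 0, 0, 0, 0]]]'

```text
t: 9.13
position: [0.5302, -0.3185, 0.2037]
orientation: [0.493, 0.509, 0.49, -0.508]
ft_force: [0.0, -1.3, 0.9]
opening: 0.0852
```

Call:
arm_command --plan '[[[0.1, 2, 0, 0, 0, 0.005, 0], [0.1, 3, 0, 0, 0, 0.005, 0], [0.1, 3.5, 0, 0, 0, 0.005, 0], [0.1, 3.5, 0, 0, 0, 0.005, 0], [0.1, 3.5, 0, 0, 0, 0.005, 0], [0.1, 3.5, 0, 0, 0, 0.005, 0], [0.1, 3.5, 0, 0, 0, 0.005, 0], [0.1, 3.5, 0, 0, 0, 0.005, 0], [0.1, 3.5, 0, 0, 0, 0.005, 0], [0.1, 3.5, 0, 0, 0, 0.005, 0], [0.1, 3.5, 0, 0, 0, 0, 0], [0.1, 3.5, 0, 0, 0, 0, 0]]]'

```text
t: 10.13
position: [0.5409, 0.084, 0.2002]
orientation: [0.504, 0.496, 0.504, -0.496]
ft_force: [0.4, -0.1, 0.1]
opening: 0.0852
```

Call:
arm_command --plan '[[[0.1, 3.5, 0, 0, 0, 0, 0], [0.1, 3.5, 0, 0, 0, 0, 0], [0, 3.5, 0, 0, 0, 0, 0], [0, 2.5, 0, 0, 0, 0, 0], [0, 1.1, 0, 0, 0, 0, 0], [0, 0, 0, 0, 0, 0, 0], [0, 0, 0, 0, 0, 0, 0]]]'

```text
t: 10.72
position: [0.543, 0.2229, 0.1999]
orientation: [0.504, 0.495, 0.504, -0.496]
ft_force: [-0.2, -0.6, 0.3]
opening: 0.0851
```

Call:
arm_command --plan '[[[0.1, 0.5, -1.5, 0, 0, 0, 0], [0, 0, -2, 0, 0, 0, 0], [0, 0, -2, 0, 0, 0, 0], [0, 0, -1.5, 0, 0, 0, 0], [0, 0, -1, 0, 0, 0, 0], [0, 0, -0.5, 0, 0, 0, 0], [0, 0, 0, 0, 0, 0, 0], [0, 0, 0, 0, 0, 0, 0]]]'

```text
t: 11.38
position: [0.5448, 0.2276, 0.1158]
orientation: [0.504, 0.496, 0.504, -0.496]
ft_force: [-0.3, -0.6, 0.1]
opening: 0.085
```

Call:
arm_command --plan '[[[0, 0, 0, 0, 0, 0, 0.3], [0, 0, 0, 0, 0, 0, 0.6], [0, 0, 0, 0, 0, 0, 0.9], [0, 0, 0, 0, 0, 0, 1], [0, 0, 0, 0, 0, 0, 1], [0, 0, 0, 0, 0, 0, 1], [0, 0, 0, 0, 0, 0, 1], [0, 0, 0, 0, 0, 0, 1]]]'

```text
t: 12.05
position: [0.5446, 0.2284, 0.1158]
orientation: [0.504, 0.496, 0.504, -0.496]
ft_force: [0.4, 0.4, 2.5]
opening: 0.026
```

Call:
arm_command --plan '[[[0, 0, 0.5, 0, 0, 0, 1], [0, 0, 1, 0, 0, 0, 1], [0, 0, 1.5, 0, 0, 0, 1], [0, 0, 2, 0, 0, 0, 1], [0, 0, 2, 0, 0, 0, 1], [0, 0, 2, 0, 0, 0, 1], [0, 0, 2, 0, 0, 0, 1], [0, 0, 1.5, 0, 0, 0, 1], [0, 0, 1, 0, 0, 0, 1], [0, 0, 0.3, 0, 0, 0, 1], [0, 0, 0, 0, 0, 0, 1]]]'

```text
t: 12.97
position: [0.5446, 0.2283, 0.2543]
orientation: [0.504, 0.496, 0.504, -0.495]
ft_force: [0.3, 0.1, -0.5]
opening: 0.0262
```

Call:
arm_command --plan '[[[0, -1, 0, 0, 0, 0, 1], [0, -2, 0, 0, 0, -0.005, 1], [-0.1, -3, 0, 0, 0, -0.005, 1], [-0.1, -3, 0, 0, 0, -0.005, 1], [-0.1, -3, 0, 0, 0, -0.005, 1], [-0.1, -3, 0, 0, 0, -0.005, 1], [-0.1, -3, 0, 0, 0, -0.005, 1], [-0.1, -3, 0, 0, 0, -0.005, 1], [-0.1, -3, 0, 0, 0, -0.005, 1], [-0.1, -3, 0, 0, 0, -0.005, 1], [-0.1, -3, 0, 0, 0, -0.005, 1], [-0.1, -3, 0, 0, 0, 0, 1]]]'

```text
t: 13.97
position: [0.5326, -0.1035, 0.2514]
orientation: [-0.49, -0.508, -0.492, 0.509]
ft_force: [-0.7, -0.6, -1.5]
opening: 0.0263
```

Call:
arm_command --plan '[[[-0.1, -3, 0, 0, 0, 0, 1], [-0.1, -3, 0, 0, 0, 0, 1], [-0.1, -3, 0, 0, 0, 0, 1], [0, -3, 0, 0, 0, 0, 1], [0, -2.5, 0, 0, 0, 0, 1], [0, -1.2, 0, 0, 0, 0, 1], [0, -0.4, 0, 0, 0, 0, 1], [0, 0, 0, 0, 0, 0, 1], [0, 0, 0, 0, 0, 0, 1]]]'

```text
t: 14.72
position: [0.5309, -0.2616, 0.2525]
orientation: [0.491, 0.508, 0.492, -0.508]
ft_force: [0.1, 0.3, -0.7]
opening: 0.0265
```

Call:
arm_command --plan '[[[0, -0.15, -1, 0, 0, 0, 1], [0, 0, -2, 0, 0, 0, 1], [0, 0, -2.5, 0, 0, 0, 1], [0, 0, -2.5, 0, 0, 0, 1], [0, 0, -2.5, 0, 0, 0, 1], [0, 0, -2, 0, 0, 0, 1], [0, 0, -1.5, 0, 0, 0, 1], [0, 0, -0.5, 0, 0, 0, 1], [0, 0, 0, 0, 0, 0, 1], [0, 0, 0, 0, 0, 0, 1]]]'

```text
t: 15.55
position: [0.5316, -0.2636, 0.1086]
orientation: [0.492, 0.508, 0.492, -0.508]
ft_force: [0.5, 0.3, -0.9]
opening: 0.0259
```

```bash
python3 look.py l3 300 460 180 320 270 370 80 220
```

```text
[ 0.53238789 -0.26455963  0.1098993 ] 15.65
```

View pics/l3.png

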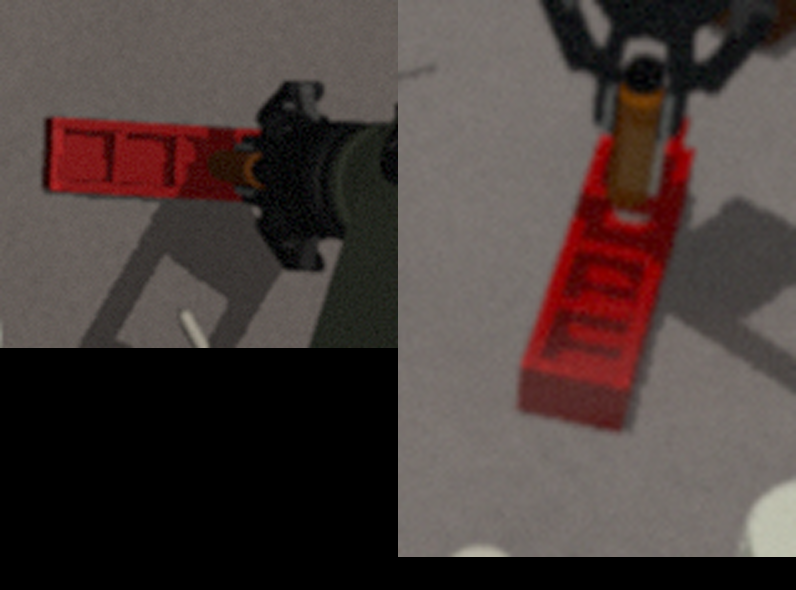

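The vial hangs upright above the second cell from the tab; two cells on the left are still free. Lowering.

Call:
arm_command --plan '[[[0, 0, -1, 0, 0, 0, 1], [0, 0, -1.2, 0, 0, 0, 1], [0, 0, -1.2, 0, 0, 0, 1], [0, 0, -0.8, 0, 0, 0, 1], [0, 0, -0.5, 0, 0, 0, 1], [0, 0, -0.3, 0, 0, 0, 1], [0, 0, -0.3, 0, 0, 0, 1], [0, 0, -0.2, 0, 0, 0, 1], [0, 0, -0.1, 0, 0, 0, 1], [0, 0, 0, 0, 0, 0, 1], [0, 0, 0, 0, 0, 0, 1]]]'

```text
t: 16.57
position: [0.5315, -0.2645, 0.0527]
orientation: [0.492, 0.508, 0.491, -0.508]
ft_force: [0.0, -0.3, -0.8]
opening: 0.0265
```

Call:
arm_command --plan '[[[0, 0, -0.1, 0, 0, 0, 1], [0, 0, -0.1, 0, 0, 0, 1], [0, 0, 0, 0, 0, 0, 1], [0, 0, 0, 0, 0, 0, 1]]]'

```text
t: 16.9
position: [0.5316, -0.2645, 0.0509]
orientation: [0.492, 0.508, 0.491, -0.508]
ft_force: [-1.0, 0.3, 2.7]
opening: 0.0259
```

Call:
arm_command --plan '[[[0, 0, -0.1, 0, 0, 0, 1], [0, 0, -0.05, 0, 0, 0, 1], [0, 0, 0, 0, 0, 0, 1], [0, 0, 0, 0, 0, 0, 1]]]'

```text
t: 17.23
position: [0.5317, -0.2646, 0.0508]
orientation: [-0.492, -0.508, -0.491, 0.508]
ft_force: [-3.0, 1.7, 11.3]
opening: 0.0265
```

Call:
arm_command --plan '[[[0, 0, 0.1, 0, 0, 0, 1], [0, 0, 0, 0, 0, 0, 0.6], [0, 0, 0, 0, 0, 0, 0.3], [0, 0, 0, 0, 0, 0, 0], [0, 0, 0, 0, 0, 0, 0], [0, 0, 0, 0, 0, 0, 0], [0, 0, 1.5, 0, 0, 0, 0], [0, 0, 2.5, 0, 0, 0, 0], [0, 0, 3, 0, 0, 0, 0], [0, 0, 3, 0, 0, 0, 0], [0, 0, 3, 0, 0, 0, 0], [0, 0, 2, 0, 0, 0, 0]]]'

```text
t: 18.23
position: [0.5323, -0.265, 0.2031]
orientation: [0.493, 0.509, 0.49, -0.508]
ft_force: [0.7, -0.4, 0.8]
opening: 0.0851
```

Call:
arm_command --plan '[[[0.1, 2, 0, 0, 0, 0.005, 0], [0.1, 3, 0, 0, 0, 0.005, 0], [0.1, 3.5, 0, 0, 0, 0.005, 0], [0.1, 3.5, 0, 0, 0, 0.005, 0], [0.1, 3.5, 0, 0, 0, 0.005, 0], [0.1, 3.5, 0, 0, 0, 0.005, 0], [0.1, 3.5, 0, 0, 0, 0.005, 0], [0.1, 3.5, 0, 0, 0, 0.005, 0], [0.1, 3.5, 0, 0, 0, 0.005, 0], [0.1, 3.5, 0, 0, 0, 0.005, 0], [0.1, 3.5, 0, 0, 0, 0, 0], [0.1, 3, 0, 0, 0, 0, 0]]]'

```text
t: 19.23
position: [0.5428, 0.133, 0.1997]
orientation: [0.504, 0.496, 0.504, -0.496]
ft_force: [-0.1, 0.2, -0.4]
opening: 0.0854
```

Call:
arm_command --plan '[[[0.1, 2.5, 0, 0, 0, 0, 0], [0, 1.2, 0, 0, 0, 0, 0], [0, 0.5, 0, 0, 0, 0, 0], [0, 0, 0, 0, 0, 0, 0], [0, 0, 0, 0, 0, 0, 0], [0, 0, 0, 0, 0, 0, 0]]]'

```text
t: 19.73
position: [0.5444, 0.1713, 0.1997]
orientation: [0.504, 0.496, 0.503, -0.497]
ft_force: [-0.4, 0.4, -1.0]
opening: 0.0853
```

Call:
arm_command --plan '[[[0.05, 0.5, -1.5, 0, 0, 0, 0], [0, 0, -2, 0, 0, 0, 0], [0, 0, -2, 0, 0, 0, 0], [0, 0, -1.5, 0, 0, 0, 0], [0, 0, -1, 0, 0, 0, 0], [0, 0, -0.5, 0, 0, 0, 0], [0, 0, 0, 0, 0, 0, 0], [0, 0, 0, 0, 0, 0, 0]]]'

```text
t: 20.4
position: [0.5453, 0.1773, 0.1153]
orientation: [0.504, 0.496, 0.504, -0.496]
ft_force: [0.3, 0.3, -0.2]
opening: 0.0852
```

Call:
arm_command --plan '[[[0, 0, 0, 0, 0, 0, 0.3], [0, 0, 0, 0, 0, 0, 0.6], [0, 0, 0, 0, 0, 0, 0.9], [0, 0, 0, 0, 0, 0, 1], [0, 0, 0, 0, 0, 0, 1], [0, 0, 0, 0, 0, 0, 1], [0, 0, 0, 0, 0, 0, 1], [0, 0, 0, 0, 0, 0, 1]]]'

```text
t: 21.07
position: [0.5452, 0.1779, 0.1154]
orientation: [0.504, 0.496, 0.504, -0.496]
ft_force: [0.5, -0.5, 3.3]
opening: 0.0299
```

Call:
arm_command --plan '[[[0, 0, 0.5, 0, 0, 0, 1], [0, 0, 1, 0, 0, 0, 1], [0, 0, 1.5, 0, 0, 0, 1], [0, 0, 2, 0, 0, 0, 1], [0, 0, 2, 0, 0, 0, 1], [0, 0, 2, 0, 0, 0, 1], [0, 0, 2, 0, 0, 0, 1], [0, 0, 1.5, 0, 0, 0, 1], [0, 0, 1, 0, 0, 0, 1], [0, 0, 0.3, 0, 0, 0, 1], [0, 0, 0, 0, 0, 0, 1]]]'

```text
t: 21.98
position: [0.5449, 0.1778, 0.2537]
orientation: [0.504, 0.496, 0.504, -0.496]
ft_force: [-0.1, 0.2, -1.6]
opening: 0.0302
```

Call:
arm_command --plan '[[[0, -1, 0, 0, 0, 0, 1], [0, -2, 0, 0, 0, -0.005, 1], [-0.1, -3, 0, 0, 0, -0.005, 1], [-0.1, -3, 0, 0, 0, -0.005, 1], [-0.1, -3, 0, 0, 0, -0.005, 1], [-0.1, -3, 0, 0, 0, -0.005, 1], [-0.1, -3, 0, 0, 0, -0.005, 1], [-0.1, -3, 0, 0, 0, -0.005, 1], [-0.1, -3, 0, 0, 0, -0.005, 1], [-0.1, -3, 0, 0, 0, -0.005, 1], [-0.1, -3, 0, 0, 0, -0.005, 1], [-0.1, -3, 0, 0, 0, 0, 1]]]'

```text
t: 22.98
position: [0.5331, -0.1539, 0.2509]
orientation: [-0.49, -0.508, -0.492, 0.509]
ft_force: [0.8, 0.3, -1.1]
opening: 0.0302
```

Call:
arm_command --plan '[[[-0.1, -2.5, 0, 0, 0, 0, 1], [0, -1.8, 0, 0, 0, 0, 1], [0, -1, 0, 0, 0, 0, 1], [0, -0.3, 0, 0, 0, 0, 1], [0, 0, 0, 0, 0, 0, 1], [0, 0, 0, 0, 0, 0, 1]]]'

```text
t: 23.48
position: [0.5334, -0.2073, 0.2521]
orientation: [0.491, 0.508, 0.492, -0.508]
ft_force: [-0.3, 0.5, -1.0]
opening: 0.0307
```

Call:
arm_command --plan '[[[0, 0, -1, 0, 0, 0, 1], [0, 0, -2, 0, 0, 0, 1], [0, 0, -2.5, 0, 0, 0, 1], [0, 0, -2.5, 0, 0, 0, 1], [0, 0, -2.5, 0, 0, 0, 1], [0, 0, -2, 0, 0, 0, 1], [0, 0, -1.5, 0, 0, 0, 1], [0, 0, -0.5, 0, 0, 0, 1], [0, 0, 0, 0, 0, 0, 1], [0, 0, 0, 0, 0, 0, 1], [0, 0, 0, 0, 0, 0, 1]]]'

```text
t: 24.4
position: [0.5349, -0.2084, 0.1092]
orientation: [0.493, 0.509, 0.491, -0.508]
ft_force: [1.0, 0.6, -0.9]
opening: 0.0296
```

```bash
python3 look.py l4 300 460 180 320 270 370 80 220
```

```text
[ 0.53487765 -0.20870576  0.10941935] 24.5
```

View pics/l4.png

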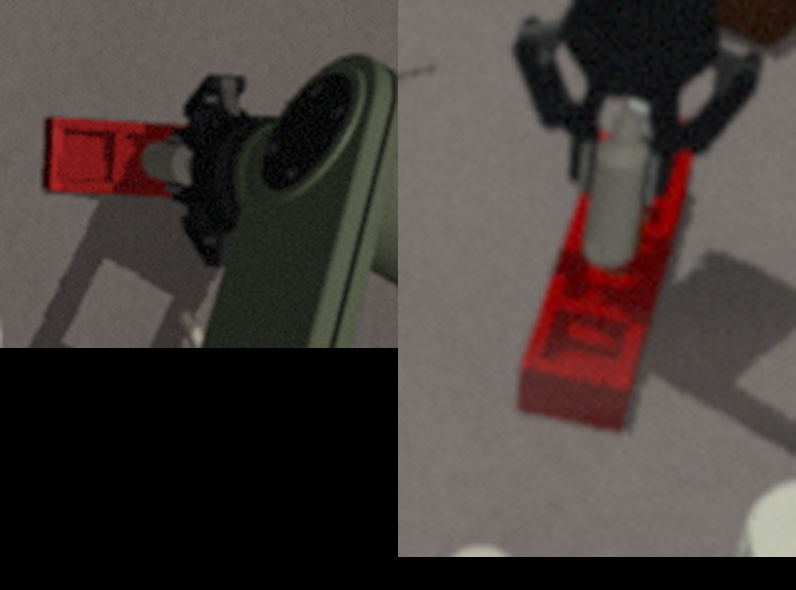

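The dropper bottle is upright over the third cell, and only the leftmost cell remains free. Lowering.

Call:
arm_command --plan '[[[-0.1, 0, -1, 0, 0, 0, 1], [0, 0, -1.2, 0, 0, 0, 1], [0, 0, -1.2, 0, 0, 0, 1], [0, 0, -0.8, 0, 0, 0, 1], [0, 0, -0.5, 0, 0, 0, 1], [0, 0, -0.3, 0, 0, 0, 1], [0, 0, -0.3, 0, 0, 0, 1], [0, 0, -0.2, 0, 0, 0, 1], [0, 0, -0.1, 0, 0, 0, 1], [0, 0, 0, 0, 0, 0, 1], [0, 0, 0, 0, 0, 0, 1]]]'

```text
t: 25.42
position: [0.533, -0.2084, 0.0521]
orientation: [0.492, 0.508, 0.491, -0.508]
ft_force: [-0.3, 0.0, 0.1]
opening: 0.0298
```

Call:
arm_command --plan '[[[0, 0, -0.1, 0, 0, 0, 1], [0, 0, -0.1, 0, 0, 0, 1], [0, 0, -0.1, 0, 0, 0, 1], [0, 0, 0, 0, 0, 0, 1], [0, 0, 0, 0, 0, 0, 1]]]'

```text
t: 25.83
position: [0.5333, -0.2086, 0.0504]
orientation: [0.492, 0.508, 0.491, -0.508]
ft_force: [-2.2, -0.1, 6.7]
opening: 0.0298
```

Call:
arm_command --plan '[[[0, 0, 0.1, 0, 0, 0, 1], [0, 0, 0, 0, 0, 0, 0.6], [0, 0, 0, 0, 0, 0, 0.3], [0, 0, 0, 0, 0, 0, 0], [0, 0, 0, 0, 0, 0, 0], [0, 0, 0, 0, 0, 0, 0], [0, 0, 1.5, 0, 0, 0, 0], [0, 0, 2.5, 0, 0, 0, 0], [0, 0, 3, 0, 0, 0, 0], [0, 0, 3, 0, 0, 0, 0], [0, 0, 3, 0, 0, 0, 0], [0, 0, 2, 0, 0, 0, 0]]]'

```text
t: 26.83
position: [0.5339, -0.2089, 0.2032]
orientation: [0.493, 0.509, 0.49, -0.508]
ft_force: [1.0, -1.4, 0.2]
opening: 0.0859
```

Call:
arm_command --plan '[[[0.1, 2, 0, 0, 0, 0.005, 0], [0.1, 3, 0, 0, 0, 0.005, 0], [0.1, 3.5, 0, 0, 0, 0.005, 0], [0.1, 3.5, 0, 0, 0, 0.005, 0], [0.1, 3.5, 0, 0, 0, 0.005, 0], [0.1, 3.5, 0, 0, 0, 0.005, 0], [0.1, 3.5, 0, 0, 0, 0.005, 0], [0.1, 3.5, 0, 0, 0, 0.005, 0], [0.1, 3, 0, 0, 0, 0.005, 0], [0.1, 2.5, 0, 0, 0, 0.005, 0], [0.1, 1.2, 0, 0, 0, 0, 0], [0.1, 0.5, 0, 0, 0, 0, 0]]]'

```text
t: 27.83
position: [0.5445, 0.1254, 0.1996]
orientation: [0.505, 0.495, 0.505, -0.495]
ft_force: [-0.1, -0.6, -0.1]
opening: 0.085
```

Call:
arm_command --plan '[[[0, 0, 0, 0, 0, 0, 0], [0, 0, 0, 0, 0, 0, 0]]]'

```text
t: 28.0
position: [0.5449, 0.1227, 0.1996]
orientation: [0.504, 0.496, 0.504, -0.496]
ft_force: [-0.5, 0.2, -0.9]
opening: 0.0851
```

Call:
arm_command --plan '[[[0.1, 0.1, -1.5, 0, 0, 0, 0], [0, 0, -2, 0, 0, 0, 0], [0, 0, -2, 0, 0, 0, 0], [0, 0, -1.5, 0, 0, 0, 0], [0, 0, -1, 0, 0, 0, 0], [0, 0, -0.5, 0, 0, 0, 0], [0, 0, 0, 0, 0, 0, 0], [0, 0, 0, 0, 0, 0, 0]]]'

```text
t: 28.67
position: [0.5463, 0.1241, 0.1153]
orientation: [0.504, 0.496, 0.504, -0.496]
ft_force: [0.6, -0.5, 0.2]
opening: 0.085
```

Call:
arm_command --plan '[[[0, 0, 0, 0, 0, 0, 0.3], [0, 0, 0, 0, 0, 0, 0.6], [0, 0, 0, 0, 0, 0, 0.9], [0, 0, 0, 0, 0, 0, 1], [0, 0, 0, 0, 0, 0, 1], [0, 0, 0, 0, 0, 0, 1], [0, 0, 0, 0, 0, 0, 1], [0, 0, 0, 0, 0, 0, 1]]]'

```text
t: 29.33
position: [0.5462, 0.1249, 0.1154]
orientation: [0.504, 0.496, 0.504, -0.496]
ft_force: [0.1, 0.2, 3.4]
opening: 0.0285
```

Call:
arm_command --plan '[[[0, 0, 0.5, 0, 0, 0, 1], [0, 0, 1, 0, 0, 0, 1], [0, 0, 1.5, 0, 0, 0, 1], [0, 0, 2, 0, 0, 0, 1], [0, 0, 2, 0, 0, 0, 1], [0, 0, 2, 0, 0, 0, 1], [0, 0, 2, 0, 0, 0, 1], [0, 0, 1.5, 0, 0, 0, 1], [0, 0, 1, 0, 0, 0, 1], [0, 0, 0.3, 0, 0, 0, 1], [0, 0, 0, 0, 0, 0, 1]]]'

```text
t: 30.25
position: [0.546, 0.1247, 0.2538]
orientation: [0.504, 0.496, 0.504, -0.496]
ft_force: [0.7, 0.0, 0.1]
opening: 0.0287
```

Call:
arm_command --plan '[[[0, -1, 0, 0, 0, 0, 1], [-0.1, -2, 0, 0, 0, -0.005, 1], [-0.1, -3, 0, 0, 0, -0.005, 1], [-0.1, -3, 0, 0, 0, -0.005, 1], [-0.1, -3, 0, 0, 0, -0.005, 1], [-0.1, -3, 0, 0, 0, -0.005, 1], [-0.1, -3, 0, 0, 0, -0.005, 1], [-0.1, -3, 0, 0, 0, -0.005, 1], [-0.1, -3, 0, 0, 0, -0.005, 1], [-0.1, -2.3, 0, 0, 0, -0.005, 1], [-0.1, -1.3, 0, 0, 0, -0.005, 1], [0, -0.4, 0, 0, 0, 0, 1]]]'

```text
t: 31.25
position: [0.5345, -0.1574, 0.2512]
orientation: [-0.49, -0.509, -0.491, 0.51]
ft_force: [-0.2, 0.6, -0.9]
opening: 0.0288
```

Call:
arm_command --plan '[[[0, 0, 0, 0, 0, 0, 1], [0, 0, -1, 0, 0, 0, 1], [0, 0, -2, 0, 0, 0, 1], [0, 0, -2.5, 0, 0, 0, 1], [0, 0, -2.5, 0, 0, 0, 1], [0, 0, -2.5, 0, 0, 0, 1], [0, 0, -2, 0, 0, 0, 1], [0, 0, -1.5, 0, 0, 0, 1], [0, 0, -0.5, 0, 0, 0, 1], [0, 0, 0, 0, 0, 0, 1], [0, 0, 0, 0, 0, 0, 1], [0, 0, 0, 0, 0, 0, 1]]]'

```text
t: 32.25
position: [0.5369, -0.1551, 0.1091]
orientation: [0.492, 0.509, 0.491, -0.508]
ft_force: [0.3, -0.2, -0.2]
opening: 0.0283
```

```bash
python3 look.py l5 300 460 180 320 270 370 80 220
```

```text
[ 0.53692304 -0.1555453   0.10935158] 32.35
```

View pics/l5.png

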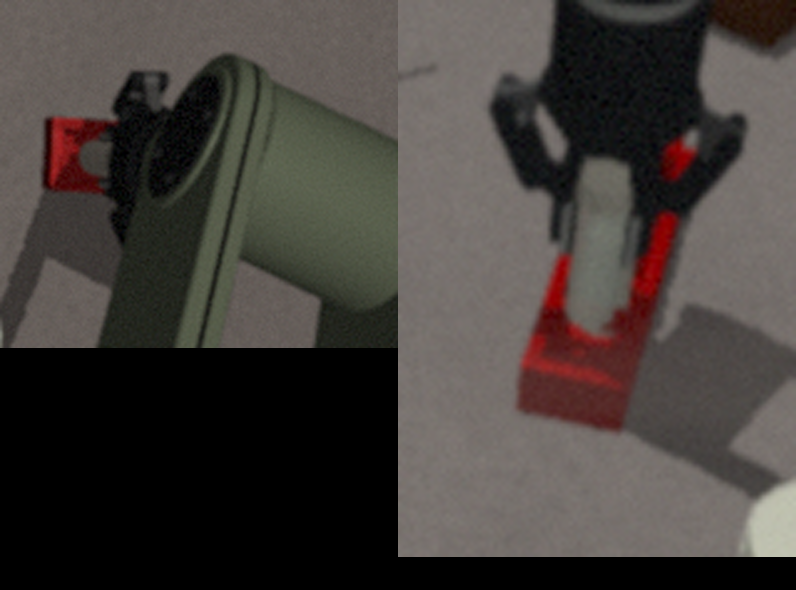

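Tube a hangs upright over the last cell, at the left end of the rack. Lowering.

Call:
arm_command --plan '[[[-0.1, 0, -1, 0, 0, 0, 1], [0, 0, -1.2, 0, 0, 0, 1], [0, 0, -1.2, 0, 0, 0, 1], [0, 0, -0.8, 0, 0, 0, 1], [0, 0, -0.5, 0, 0, 0, 1], [0, 0, -0.3, 0, 0, 0, 1], [0, 0, -0.3, 0, 0, 0, 1], [0, 0, -0.2, 0, 0, 0, 1], [0, 0, -0.1, 0, 0, 0, 1], [0, 0, 0, 0, 0, 0, 1], [0, 0, 0, 0, 0, 0, 1]]]'

```text
t: 33.27
position: [0.5351, -0.1554, 0.0522]
orientation: [0.492, 0.509, 0.491, -0.508]
ft_force: [0.3, 0.1, -0.7]
opening: 0.0286
```

Call:
arm_command --plan '[[[0, 0, -0.1, 0, 0, 0, 1], [0, 0, -0.1, 0, 0, 0, 1], [0, 0, -0.1, 0, 0, 0, 1], [0, 0, 0, 0, 0, 0, 1], [0, 0, 0, 0, 0, 0, 1]]]'

```text
t: 33.68
position: [0.5353, -0.1555, 0.0503]
orientation: [0.492, 0.508, 0.491, -0.508]
ft_force: [-1.9, 0.1, 6.3]
opening: 0.029
```

Floor contact at 6.3 N. Releasing, rising and moving back toward the heater side so the rack is in view.

Call:
arm_command --plan '[[[0, 0, 0.1, 0, 0, 0, 1], [0, 0, 0, 0, 0, 0, 0.6], [0, 0, 0, 0, 0, 0, 0.3], [0, 0, 0, 0, 0, 0, 0], [0, 0, 0, 0, 0, 0, 0], [0, 0, 0, 0, 0, 0, 0], [0, 0, 1.5, 0, 0, 0, 0], [0, 0, 2.5, 0, 0, 0, 0], [0, 0, 3, 0, 0, 0, 0], [0, 0, 3, 0, 0, 0, 0], [0, 0, 3, 0, 0, 0, 0], [0, 0, 2, 0, 0, 0, 0]]]'

```text
t: 34.68
position: [0.5359, -0.1558, 0.2031]
orientation: [0.493, 0.509, 0.49, -0.508]
ft_force: [-0.0, -0.0, 0.4]
opening: 0.085
```

Call:
arm_command --plan '[[[0, 2, 0.5, 0, 0, 0, 0], [0, 3, 0.5, 0, 0, 0, 0], [0, 3.5, 0.5, 0, 0, 0, 0], [0, 3.5, 0.5, 0, 0, 0, 0], [0, 3.5, 0, 0, 0, 0, 0], [0, 3.5, 0, 0, 0, 0, 0], [0, 3.5, 0, 0, 0, 0, 0], [0, 3.5, 0, 0, 0, 0, 0], [0, 3.5, 0, 0, 0, 0, 0], [0, 2.5, 0, 0, 0, 0, 0], [0, 1, 0, 0, 0, 0, 0], [0, 0, 0, 0, 0, 0, 0]]]'

```text
t: 35.68
position: [0.5343, 0.1768, 0.2196]
orientation: [-0.492, -0.508, -0.492, 0.508]
ft_force: [-0.1, -0.2, 0.0]
opening: 0.0854
```

```bash
python3 look.py l6 240 460 120 320 270 370 80 220
```

```text
[0.53465562 0.17408442 0.21952011] 35.7833
```

View pics/l6.png

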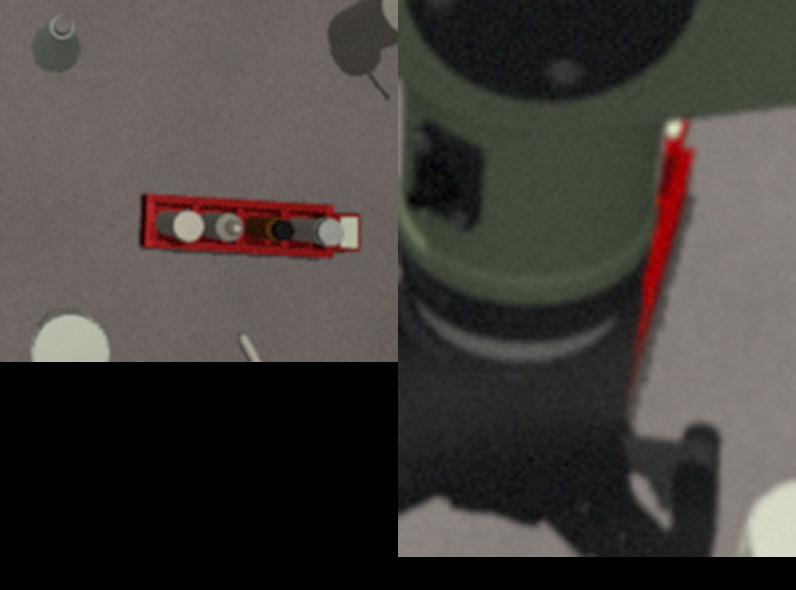

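From the top, the order at the tab end is b, c, d, a, and the flask stands undisturbed. The arm blocks the side view, so I'll move it aside for a height check.

Call:
arm_command --plan '[[[-1, 2, 0.5, 0, 0, 0, 0], [-2, 3, 0.5, 0, 0, 0, 0], [-2, 3, 0.5, 0, 0, 0, 0], [-2, 3, 0.5, 0, 0, 0, 0], [-2, 3, 0.5, 0, 0, 0, 0], [-2, 3, 0.5, 0, 0, 0, 0], [-2, 3, 0, 0, 0, 0, 0], [-2, 3, 0, 0, 0, 0, 0], [-2, 3, 0, 0, 0, 0, 0], [-2, 3, 0, 0, 0, 0, 0], [-1, 2, 0, 0, 0, 0, 0], [0, 0, 0, 0, 0, 0, 0]]]'

```text
t: 36.78
position: [0.3336, 0.4866, 0.2497]
orientation: [0.492, 0.508, 0.492, -0.508]
ft_force: [0.3, -0.8, 0.4]
opening: 0.0854
```

```bash
python3 look.py l7 315 445 215 275 280 360 60 200
```

```text
[0.33554892 0.48384801 0.24953318] 36.8833
```

View pics/l7.png

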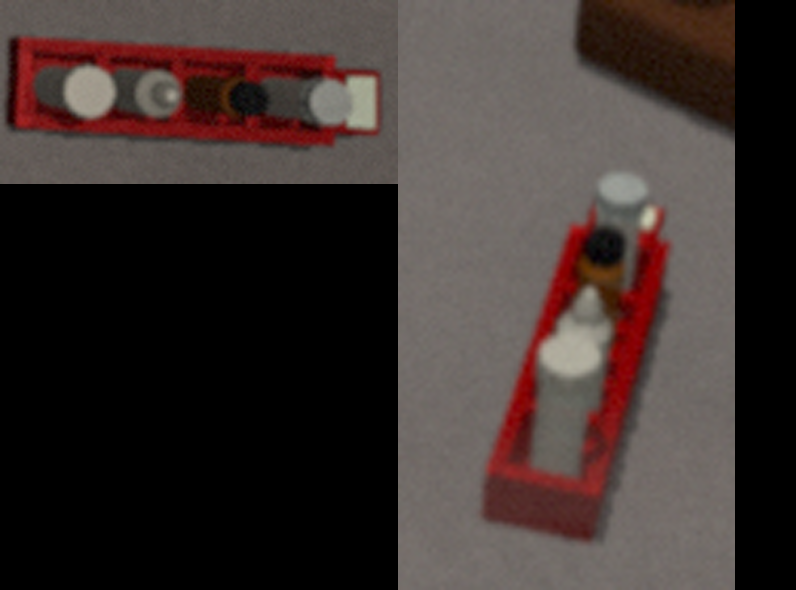

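Run:
```python
from geo import *
s=398/130;r=590/140
c=np.array([.5322,-.2363]);u=np.array([-.043,-.999]);v=np.array([.999,-.043])
for k,a,b,h in[("b",(331,102),(622,188),96),("c",(250,98),(605,243),102),("d",(172,95),(590,291),106),("a",(89,92),(569,351),108)]:
    p,e=tri(un(a,(s,s),(315,215)),un((b[0]-398,b[1]),(r,r),(280,60)));d=p[:2]-c
    print(k,np.round(p*1000,1),"expect top",h,"rack xy",np.round([d@v*1000,d@u*1000],1),"gap",round(e*1000,1))
```

```text
b [ 528.7 -320.7   93.9] expect top 96 rack xy [ 0.1 84.5] gap 1.8
c [ 530.7 -266.4   94.8] expect top 102 rack xy [-0.2 30.2] gap 1.7
d [ 532.2 -211.4  104.4] expect top 106 rack xy [ -1.  -24.8] gap 2.3
a [ 534.5 -156.   108.9] expect top 108 rack xy [ -1.2 -80.4] gap 0.8
```

```bash
python3 -c "
from station import *
close_job()"
```

```text
the job is handed in; nothing more can be done
```

All four containers are in the red rack, in heater order. From the tab they run: universal container (b), amber vial (c), dropper bottle (d), centrifuge tube (a). I lowered each one until it touched the rack floor (about 6 to 11 N) before opening the fingers. The job was handed in at about 37 s; no verdict is reported.

**Position:** the final two-view check puts the cap tops within about 1 mm of the cell centres in x and 4 mm in y. The limit is 14 mm.

**Height:** cap tops measured 94, 95, 104 and 109 mm for b, c, d and a, against 96, 102, 106 and 108 mm expected. The amber vial is the one that disagrees: it reads 7 mm low. It read low by the same amount in the heater, where it was known to be fully seated, so I put it down to picking the centre of the black cap in the images. Its floor-contact height also matched the others.

**Surroundings:** the containers looked upright in the last pictures, and the flask looked undisturbed when last seen in the top view. The arm ended clear of everything, back near its start.

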